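# Tighten the pot clamp with its indexing lever

## Task

Clamp the specimen pot that stands in the bench clamp so that it is held firmly for unscrewing its cap, but without crushing it: turn the clamp's lever clockwise (seen from above), and when it reaches its stop pin lift it off its serrations, swing it back, let it drop in again and go on turning until the pot is gripped firmly. Leave the lever seated down in its serrations, and do not disturb the other specimen pot, the tube rack or the timer.

Things in the scene. Friction and masses are not known exactly. Their poses are not given: they have to be found in the camera images.
- clamp: Bench clamp, fixed: grey base plate 100 x 224 x 12 mm with a round grey housing (36 mm radius, 62 mm high) carrying a toothed steel crown and on it a black lever. Origin on the bench under the lever's upright turning axis; own z up, own -y from that axis along the plate to the pot (the jaw closes along -y), own x across. The plate spans x -50..50, y -172..52 mm, top at z 12.
- pivot (a point): On the lever's upright turning axis, 87 mm above the bench; axes as the clamp's. Seated, the lever turns the crown; clockwise from above (knob moving towards the clamp's +y side) closes the jaw 8 mm per rad. At the knob this takes about 5.5 N while the jaw runs free; each 10 N of pad force on the pot adds about 0.9 N. The clamp keeps its setting when let go.
- stop_pin (a point): Foot, on the plate, of the stop pin that ends the tightening swing, at clamp x -23, y +44 mm (10 mm thick, top at z 102 mm). A second pin stands at x -23, y -44. They let the lever swing only 0.85 rad to either side of the clamp's -x direction, seated or lifted. At the start it points 0.15 to 0.55 rad to the -y side.
- lever_knob (a point): Middle of the lever's upright knob, 90 mm from the turning axis, 122 mm above the bench when seated; moves up with the lever. The knob is a black sleeve of 21 mm diameter, 98 to 134 mm above the bench, with a 27 mm collar on top (to 144 mm); it revolves freely about its own upright axis. The level lever arm, 14 mm thick, lies below it (top at 94 mm) and runs to the pivot.
- lever (a joint): Lift of the lever in m: 0 seated in the serrations, 0.013 at the top; a spring and its weight press it down with about 4 to 5.5 N. 16 serrations, 22.5 degrees apart: clear above 0.0085, and then it swings freely without moving the jaw. Let go or let down over a gap it drops to 0; on a crest it can stay up at 0.004 to 0.0085 until it is turned a little.
- clamp_pad: Black rubber pad on two sprung pins on the moving jaw. Its face is 84 mm along -y from its origin, 42 mm wide, 15 to 53 mm above the bench; origin lies at the clamp's own, shifted along y by the pad's travel. Once it presses the pot on the fence its force grows 60 to 80 N per rad of lever. 20 to 50 N holds the pot firmly (at the knob 2 to 4.5 N more than running free, best 3); above 65 N it cracks.
- specimen_pot: White plastic pot with a cap, 51 mm in diameter at the cap, 46 mm at the body, 62 mm high, 25 to 60 g, standing loose on the clamp's plate between the pad and a V-shaped aluminium fence. Origin at the centre of its underside, own z up. The fence is fast, but 0 to 6 mm further out from start to start: the pot becomes tight after 1.1 to 2.4 rad of turning in all, which is not known beforehand.
- spare_pot: A second pot of the same kind and size, standing on the bench to the left of the lever, not in the clamp; it is to be left alone. Origin at the centre of its underside.
- tube_rack: Blue tube rack 60 x 140 x 62 mm on the bench to the right of the clamp, to be left alone. Origin at the centre of its underside.
- bench_timer: White bench timer 24 x 66 x 66 mm on the bench to the right of the clamp, to be left alone. Origin at the centre of its underside.
- glass_screen: Fixed upright pane of clear glass, 6 mm thick and over 1.4 m high, standing along x on the bench to the left of the clamp: from x = 0.37 to x = 0.95 at y = 0.31. Arm and gripper must go round its front edge, not through it. Origin at the middle of its foot.
Not all that is in view belongs to the job. What is shaped like the specimen_pot but purple or turquoise is not meant.

How it is judged:
On the way, in this order (a step that is already met when the one before it is completed fails the run):
1. the lever is lifted clear of its serrations (value of joint lever above 0.0085 m), for 0.1 s.
2. the lever is down in its serrations again (value of joint lever below 0.0025 m), for 0.1 s.
At the end, for the whole second after the job is handed in: The pad presses the upright pot (tilt under 0.1 rad) against the fence with 20 to 50 N, and the lever is seated in its serrations (lift under 2.5 mm) (contact force between clamp_pad and specimen_pot between 20 and 50 N and value of joint lever below 0.0025 m and angle between specimen_pot's own z axis and vertical below 0.1 rad); the robot touches nothing.
It fails at once if the pot is crushed: over 65 N between pad and pot (contact force between clamp_pad and specimen_pot above 65 N).
It fails at once if the other pot is moved by more than 3 cm (distance of spare_pot from where it was at the start of the episode above 0.03 m).
It fails at once if the tube rack is moved by more than 3 cm (distance of tube_rack from where it was at the start of the episode above 0.03 m).
It fails at once if the timer is moved by more than 3 cm (distance of bench_timer from where it was at the start of the episode above 0.03 m).
It also fails if it takes over 72 s, if anything falls off the work surface, if the arm or the gripper's body presses on something with over 40 N, if the wrist force passes 120 N, or if a joint passes its speed limit or range.

## Robot

A 6-joint arm with a two-finger parallel gripper is mounted at the origin on a cart in front of the work surface, level with it; the furniture and walls round the work are solid. World frame = base frame: x ahead of the robot, y to its left, z up, the work surface at z = 0. Lengths are in m, angles in rad, forces in N, time in s.
With the tool pointing down it reaches from about 0.4 to 0.825 m from the base axis. Payload 7 kg.
Tool frame: the origin (TCP) lies midway between the tips of the shut fingers; the grasp point (between the pads) lies 19 mm behind it; y points along the fingers, z is the direction in which the jaws open and shut, and the axes are right-handed (so a half turn about y gives the same grasp; the last joint's range is limited). The gripper opens to 88 mm and grips with 3 to 60 N. Pads are 19 mm wide; open, the fingers measure 130 mm over their backs; the gripper's body (78 mm by 193 mm) begins 47 mm behind the grasp point.
Start: joints at [-0.881, 0.359, 0.012, 0, -1.224, -0.288], TCP at [0.264, -0.621, 0.227] pointing down, gripper open.
Joint ranges: [-3.07, 3.07], [-1.43, 2.12], [-1.02, 1.25], [-3.03, 1.67], [-3.05, -0], [-3.03, 3.03]. Speed limits (rad/s): [2.39, 2.39, 3.01, 3.14, 3.14, 3.14].

## Interface

Orientations are given as [roll, pitch, yaw] about the fixed x, y, z axes, in that order (R = Rz(yaw) Ry(pitch) Rx(roll)).
In Python, from station import arm gives the robot as it stands.
- The arm moves only by the tool move_arm, never from a script. Its argument "deltas" is a list of rows, each an object with "dp": the shift along the tool's x, y, z in mm, a list of three; "rotation": the turn, a rotation vector about the tool's x, y, z in degrees, a list of three. A call has 1 to 5 rows; each row shifts and turns the pose as measured when the row begins, along the tool's axes as they then stand; what a row does not reach is not made up. A row lasts 1/12 s, in which the tool goes at most 41.7 mm and 7.16 degrees, less where a joint would pass 70% of its speed; a pose out of reach is approached as far as the arm can. A call is refused whole if a number of a shift passes 41.7 or a number of a turn 7.16, either way. A call with a gripper value outside its range is refused whole. "jaw" is the closure in counts, from 0 (fully open) to 255 (shut), set as the call begins (left out, the last holds). The fingers move at their own pace and stop on an object; "squeeze" is the grip in N (left out, the last holds). Time passes only in rows, so rows that do not move let the fingers close. It gives the time, the measured TCP pose, the force and the opening at its end, in the units of the state.
- arm.get_state(): the state, without advancing time (a new reading comes with each control period).
- arm.grab_frame(name): name is "side" or "top" or "wrist"; returns a dict with "pixels" (480x640x3 uint8, red, green, blue), "z_map" (480x640 float32, m along the optical axis (not along the pixel's ray), 0 where there is no reading), "fx", "fy", "cx", "cy" (pixels), "cam_to_world" (4x4, takes a point from camera to world coordinates); the wrist camera has in their place "mount" (4x4, takes a point from camera to tool coordinates, whose origin is the TCP and whose axes are the tool frame's). Camera axes: x right, y down, z forward; pixel columns grow to the right and rows downward; lengths in m; the calibration is good to about 2 mm. A picture is of the moment at which its call begins: read the wrist's pose just before it.
- arm.job_done(): hands the job in, once; it reports no verdict.
The state is a dict: "t": time; "q": joint angles; "qd": joint speeds; "joint_efforts": joint torques, N m; "eef_pos": TCP position; "ee_rot": TCP orientation; "force": force on the tool from outside, world axes, zero at the start; "moment": the same for the moment, N m; "width": finger opening in m.
Only numpy, scipy, OpenCV 4.12 (cv2) and the standard library are available. Lean on these libraries where they do the work, as an engineer would, in place of code of your own. Each camera call takes 0.05 s, during which the arm holds its last target.

## Working session

There is one attempt and no reset: what is moved stays moved. The work goes in short steps, Python scripts to look and compute and a tool call to move; the robot and the scene stay as the last step left them, time stands still between calls to the robot, and variables do not carry over. Pictures are saved under pics/ and viewed, and the job is handed in when it is done.

Besides the shell and the picture viewer there is one more tool, called by a JSON object that holds its "api" and its "payload", one argument or row to a line. move_arm: Moves the arm, as the interface text tells. Its arguments: {"type":"object","properties":{"deltas":{"type":"array","items":{"type":"object","properties":{"dp":{"type":"array","items":{"type":"number"}},"rotation":{"type":"array","items":{"type":"number"}}}}},"jaw":{"type":"number"},"squeeze":{"type":"number"}},"required":["deltas"]}

```bash
ls; mkdir -p pics; cat > h.py <<'E'
from station import arm
import numpy as np, cv2
from scipy.spatial.transform import Rotation as R
def save(n,f): cv2.imwrite('pics/'+n+'.png',cv2.cvtColor(f['pixels'],cv2.COLOR_RGB2BGR))
def pts(f):
    v,u=np.mgrid[0:480,0:640]; z=f['z_map']
    P=np.stack([(u-f['cx'])/f['fx']*z,(v-f['cy'])/f['fy']*z,z],-1)
    M=f['cam_to_world']; return P@M[:3,:3].T+M[:3,3]
def pose(s=None):
    s=s or arm.get_state(); return np.array(s['eef_pos']),R.from_euler('xyz',s['ee_rot'])
E
python3 - <<'E'
from h import *
for n in('side','top','wrist'):
    f=arm.grab_frame(n); save(n+'0',f); np.savez('pics/'+n+'0.npz',**f)
print(arm.get_state())
E
```

```text
pics
{'t': 0.15, 'q': array([-8.80904252e-01,  3.59249684e-01,  1.12628413e-02, -2.53254922e-04,
       -1.22410320e+00, -2.88082965e-01]), 'qd': array([ 0.00027785, -0.00363735,  0.00332444,  0.00126   ,  0.00197412,
        0.00040551]), 'joint_efforts': array([-1.45514041e-03, -5.83272958e+01,  2.93293923e+01,  7.00116903e+00,
        8.81781190e-03, -9.68530685e-05]), 'eef_pos': array([ 0.26379757, -0.62091044,  0.22581766]), 'ee_rot': array([-1.56948827e+00,  1.39303824e-04,  4.01722994e-01]), 'force': array([-0.43930342,  0.08468133, -0.10714345]), 'moment': array([-0.003191  , -0.03226844,  0.0210385 ]), 'width': 0.0878983849457508}
```

View pics/side0.png

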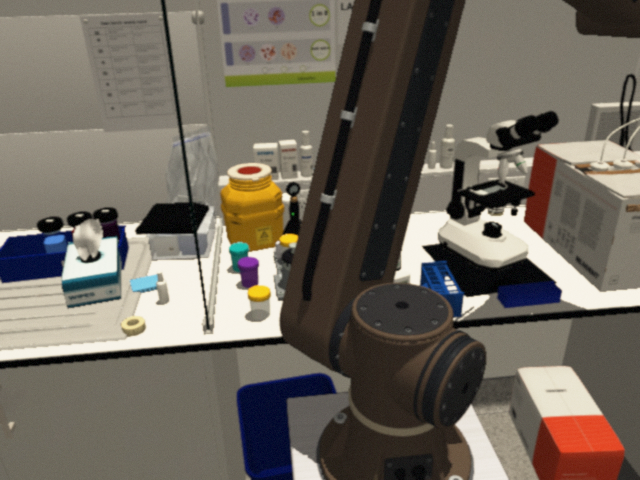

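View pics/top0.png

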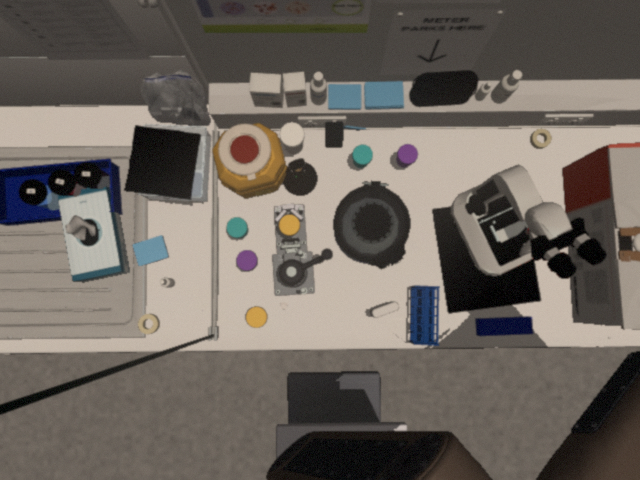

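The top view shows the clamp at about (290,255): the yellow-capped pot in it at (289,223), the housing at (291,271) and the lever knob at (326,254). Possible mix-ups are the spare pot (256,317), the turquoise pots (236,228) and (362,155), and the purple pots (246,261) and (407,154). The one in the clamp plate is the specimen.

```bash
python3 - <<'E'
from h import *
f=dict(np.load('pics/top0.npz')); P=pts(f)
im=cv2.cvtColor(f['pixels'],cv2.COLOR_RGB2BGR)
cv2.imwrite('pics/crop0.png',cv2.resize(im[190:350,210:450],None,fx=3.3,fy=3.3,interpolation=cv2.INTER_CUBIC))
print(f['cam_to_world'].round(3),f['fx'])
for n,(u,v) in dict(pot=(289,223),hous=(291,271),knob=(326,254),spare=(256,317),rack=(422,315),timer=(382,310),bowl=(372,222),bowledge=(340,222),teal=(362,155)).items():
    print(n,P[v,u].round(3))
# knob: pts z 0.13-0.155 near
g=P[230:290,300:345].reshape(-1,3); s=g[(g[:,2]>.13)&(g[:,2]<.155)]; print('knob',s.mean(0),len(s),s.min(0),s.max(0))
# plate
g=P[180:310,255:325].reshape(-1,3); s=g[abs(g[:,2]-.012)<.004]; 
print('plate z med',np.median(s[:,2]),len(s)); r=cv2.minAreaRect((s[:,:2]*1000).astype(np.float32)); print(r)
hs=cv2.cvtColor(im,cv2.COLOR_BGR2HSV)
m=cv2.inRange(hs,(15,120,100),(30,255,255)); n,l,st,c=cv2.connectedComponentsWithStats(m)
for i in range(1,n):
    if st[i,4]>100:
        q=P[l==i]; print(c[i],st[i,4],np.median(q,0).round(4))
E
```

```text
[[-0.011 -0.995  0.097  0.458]
 [-1.     0.011 -0.005  0.048]
 [ 0.004 -0.097 -0.995  1.403]
 [ 0.     0.     0.     1.   ]] 562.6677874001294
pot [0.636 0.12  0.077]
hous [0.52  0.114 0.113]
knob [0.556 0.034 0.144]
spare [0.415 0.201 0.058]
rack [ 0.415 -0.194  0.057]
timer [ 0.428 -0.098  0.061]
bowl [ 0.627 -0.07   0.149]
bowledge [0.63  0.001 0.134]
teal [ 0.803 -0.057  0.062]
knob [0.57531988 0.01704771 0.13761599] 199 [ 0.5447477  -0.0078234   0.13000082] [0.61175153 0.0450442  0.14763461]
plate z med 0.011707488659473908 1203
((593.2525634765625, 126.38136291503906), (164.1568603515625, 322.1795959472656), 89.99409484863281)
[254.70619946 165.6893531 ] 1484 [0.7454 0.1737 0.1572]
[288.99147727 224.61363636] 352 [0.6323 0.1203 0.0733]
[255.96969697 316.6969697 ] 330 [0.4153 0.2002 0.0615]
```

View pics/crop0.png

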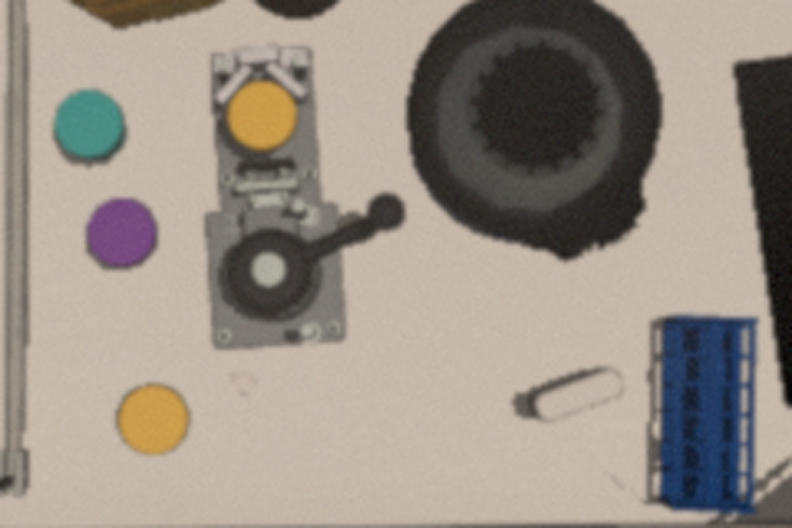

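```bash
cat >> h.py <<'E'
def ray(f,u,v,z):
    M=f['cam_to_world']; d=M[:3,:3]@np.array([(u-f['cx'])/f['fx'],(v-f['cy'])/f['fy'],1]); o=M[:3,3]
    return o+d*(z-o[2])/d[2]
E
python3 - <<'E'
from h import *
f=dict(np.load('pics/top0.npz')); P=pts(f)
c=lambda x,y:(210+x/3.3-.35,190+y/3.3-.35)
print('knob',ray(f,*c(385.5,211),.144)); 
print('pivot disc',[ray(f,*c(268,268.5),z).round(4) for z in(.10,.113)])
print('crop corners NL,NR,FL,FR',[ray(f,*c(*p),.012).round(4) for p in((215,347),(345,338),(211,50),(311,47))])
print('pot',ray(f,*c(261.5,116),.074),'spare',ray(f,*c(153,419),.062))
Z=P[...,2]; g=Z[268:276,287:296]; print('hub z',np.median(g))
# bowl
v,u=np.mgrid[0:480,0:640]
sel=(Z>.1)&(P[...,0]>.45)&(P[...,0]<.75)&(P[...,1]<.02)&(P[...,1]>-.2)
q=P[sel]; print('bowl',q.min(0),q.max(0))
d=np.linalg.norm(q[:,:2]-[.556,.034],axis=1); k=np.argsort(d)[:400:25]; print(np.c_[q[k],d[k]].round(3))
# tall things in corridor
for y in np.arange(-.7,.1,.1):
    s=(P[...,1]>y-.05)&(P[...,1]<y+.05)&(P[...,0]>.2)&(Z>.12); q=P[s&(P[...,0]<.65)]
    print(round(y,1),q[:,0].min().round(3) if len(q) else None,q[:,2].max().round(3) if len(q) else None)
E
```

```text
knob [0.5571458  0.03273826 0.144     ]
pivot disc [array([0.521 , 0.1151, 0.1   ]), array([0.5204, 0.1145, 0.113 ])]
crop corners NL,NR,FL,FR [array([0.4672, 0.1595, 0.012 ]), array([0.4728, 0.0625, 0.012 ]), array([0.6913, 0.1619, 0.012 ]), array([0.6928, 0.0862, 0.012 ])]
pot [0.63234628 0.12055829 0.074     ] spare [0.41594112 0.20006374 0.062     ]
hub z 0.11329356853308248
bowl [ 0.52789676 -0.15966403  0.1008178 ] [0.72795014 0.01670711 0.16217591]
[[ 0.577  0.001  0.106  0.04 ]
 [ 0.569 -0.008  0.123  0.044]
 [ 0.571 -0.01   0.129  0.046]
 [ 0.563 -0.014  0.132  0.049]
 [ 0.601  0.01   0.125  0.051]
 [ 0.598  0.001  0.135  0.053]
 [ 0.605  0.01   0.126  0.055]
 [ 0.57  -0.021  0.137  0.056]
 [ 0.584 -0.017  0.13   0.058]
 [ 0.584 -0.019  0.134  0.06 ]
 [ 0.609  0.004  0.135  0.061]
 [ 0.593 -0.017  0.134  0.063]
 [ 0.552 -0.03   0.13   0.064]
 [ 0.6   -0.015  0.133  0.065]
 [ 0.616  0.006  0.131  0.067]
 [ 0.618  0.006  0.136  0.068]]
-0.7 None None
-0.6 0.386 0.252
-0.5 0.515 0.392
-0.4 0.345 0.685
-0.3 0.252 0.758
-0.2 0.237 0.756
-0.1 0.259 0.82
-0.0 0.2 1.403
```

```bash
cat >> h.py <<'E'
def plan(target,yaw=np.pi/2,n=5,step=40):
    """rows (mm, deg in tool axes) towards target, tool down"""
    s=arm.get_state(); p,r=pose(s); T=R.from_euler('xyz',[-np.pi/2,0,yaw]); target=np.array(target)
    print('t',round(s['t'],2),'p',(p*1000).round(1),'rpy',np.degrees(s['ee_rot']).round(1),'F',s['force'].round(1),'w',round(s['width']*1000,1))
    for i in range(n):
        d=target-p; L=np.linalg.norm(d)*1000; d=d*min(1,step/max(L,1e-9))
        rv=(r.inv()*T).as_rotvec(); a=np.degrees(np.linalg.norm(rv)); rv=rv*min(1,7/max(a,1e-9))
        print('dp',(r.inv().apply(d)*1000).round(1).tolist(),'rot',np.degrees(rv).round(1).tolist())
        p=p+d; r=r*R.from_rotvec(rv)
E
python3 - <<'E'
from h import *
f=dict(np.load('pics/top0.npz')); P=pts(f)
print('black thing',np.median(P[172:184,292:308],(0,1)))
print(np.nanmin([P[v,u,0] for u in range(400,640) for v in range(150,280) if P[v,u,2]>.2]))
plan([.34,-.42,.24],yaw=.9)
E
```

```text
black thing [0.74712796 0.09393737 0.06210606]
0.45794485055117246
t 0.15 p [ 263.8 -620.9  225.8] rpy [-89.9   0.   23. ] F [-0.4  0.1 -0.1] w 87.9
dp [27.6, -2.6, 28.8] rot [-0.0, -7.0, 0.0]
dp [30.9, -2.6, 25.2] rot [-0.0, -7.0, 0.0]
dp [33.8, -2.6, 21.3] rot [-0.0, -7.0, 0.0]
dp [36.1, -2.6, 17.0] rot [-0.0, -7.0, 0.0]
dp [37.9, -2.6, 12.5] rot [-0.0, -0.5, 0.0]
```

{"api": "move_arm", "payload": {
  "deltas": [
    {"dp":[27.5,-3,29],"rotation":[0,-7,0]},
    {"dp":[31,-3,25],"rotation":[0,-7,0]},
    {"dp":[34,-3,21],"rotation":[0,-7,0]},
    {"dp":[36,-3,17],"rotation":[0,-7,0]},
    {"dp":[38,-3,12.5],"rotation":[0,0,0]}
  ],
  "jaw": 105,
  "squeeze": 30
}}

```text
t: 0.57
eef_pos: [0.332, -0.4329, 0.2351]
ee_rot: [-1.56, -0.0, 0.903]
force: [2.6, -0.4, -0.2]
width: 0.0602
```

```bash
python3 -c "
from h import *
plan([.45,-.2,.24],yaw=1.4)"
```

```text
t 0.57 p [ 332.  -432.9  235.1] rpy [-89.4  -0.   51.7] F [ 2.6 -0.4 -0.2] w 60.2
dp [39.2, -0.7, 7.9] rot [-0.1, -7.0, 0.0]
dp [39.9, -0.7, 3.1] rot [-0.1, -7.0, 0.0]
dp [40.0, -0.7, -1.8] rot [-0.1, -7.0, 0.0]
dp [39.4, -0.7, -6.7] rot [-0.1, -7.0, 0.0]
dp [38.3, -0.8, -11.4] rot [-0.0, -0.5, 0.0]
```

{"api": "move_arm", "payload": {
  "deltas": [
    {"dp":[39,0,8],"rotation":[0,-7,0]},
    {"dp":[40,0,3],"rotation":[0,-7,0]},
    {"dp":[40,0,-2],"rotation":[0,-7,0]},
    {"dp":[39.5,0,-6.5],"rotation":[0,-7,0]},
    {"dp":[38,0,-11],"rotation":[0,-1,0]}
  ]
}}

```text
t: 0.98
eef_pos: [0.4224, -0.2455, 0.2363]
ee_rot: [-1.564, -0.006, 1.422]
force: [0.1, -0.8, -0.4]
width: 0.0515
```

```bash
python3 -c "
from h import *
plan([.557,.0325,.215],step=38)"
```

```text
t 0.98 p [ 422.4 -245.5  236.3] rpy [-89.6  -0.3  81.5] F [ 0.1 -0.8 -0.4] w 51.5
dp [36.2, 2.7, -11.3] rot [-0.3, -7.0, 0.3]
dp [34.5, 2.6, -15.6] rot [-0.1, -1.5, 0.1]
dp [34.1, 2.6, -16.5] rot [0.0, -0.0, -0.0]
dp [34.1, 2.6, -16.5] rot [0.0, -0.0, -0.0]
dp [34.1, 2.6, -16.5] rot [0.0, 0.0, -0.0]
```

{"api": "move_arm", "payload": {
  "deltas": [
    {"dp":[36,1.5,-11.5],"rotation":[-0.3,-7,0.3]},
    {"dp":[34.5,1.5,-15.5],"rotation":[0,-1.5,0]},
    {"dp":[34,1.5,-16.5],"rotation":[0,0,0]},
    {"dp":[34,1.5,-16.5],"rotation":[0,0,0]},
    {"dp":[34,1.5,-16.5],"rotation":[0,0,0]}
  ]
}}

```text
t: 1.4
eef_pos: [0.5064, -0.0651, 0.2302]
ee_rot: [-1.573, -0.002, 1.577]
force: [0.3, 0.1, 0.6]
width: 0.0518
```

```bash
python3 -c "
from h import *
plan([.557,.0325,.215],step=38)"
```

```text
t 1.4 p [506.4 -65.1 230.2] rpy [-90.1  -0.1  90.4] F [0.3 0.1 0.6] w 51.8
dp [33.3, 5.3, -17.5] rot [0.1, 0.4, 0.1]
dp [33.4, 5.2, -17.3] rot [-0.0, -0.0, -0.0]
dp [30.8, 4.8, -16.0] rot [0.0, 0.0, -0.0]
dp [0.0, 0.0, 0.0] rot [0.0, -0.0, 0.0]
dp [0.0, 0.0, 0.0] rot [0.0, 0.0, 0.0]
```

{"api": "move_arm", "payload": {
  "deltas": [
    {"dp":[33.5,2,-17.5],"rotation":[0,0,0]},
    {"dp":[33.5,2,-17.5],"rotation":[0,0,0]},
    {"dp":[31,2,-16],"rotation":[0,0,0]},
    {"dp":[0,0,0],"rotation":[0,0,0]}
  ]
}}

```text
t: 1.73
eef_pos: [0.5598, 0.0442, 0.2236]
ee_rot: [-1.573, -0.002, 1.582]
force: [0.5, -0.0, -0.7]
width: 0.0517
```

```bash
python3 -c "
from h import *
plan([.557,.0325,.215],step=38,n=2)
f=arm.grab_frame('wrist');save('wrist1',f);print(f['mount'].round(3))
f=arm.grab_frame('side');save('side1',f)
"
```

```text
t 1.73 p [559.8  44.2 223.6] rpy [-90.1  -0.1  90.6] F [ 0.5 -0.  -0.7] w 51.7
dp [-11.7, 8.6, 2.9] rot [0.1, 0.6, 0.1]
dp [0.0, 0.0, 0.0] rot [-0.0, -0.0, 0.0]
[[-0.001  0.969  0.245 -0.066]
 [-0.    -0.245  0.969 -0.157]
 [ 1.     0.001  0.001 -0.   ]
 [ 0.     0.     0.     1.   ]]
```

View pics/wrist1.png

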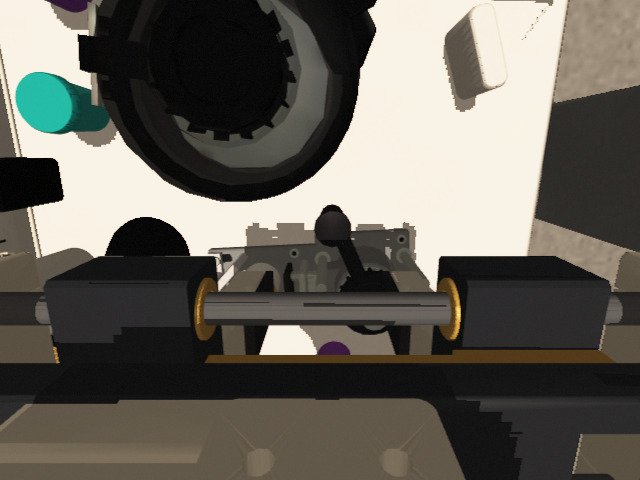

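The wrist view shows the knob's collar at about (332,228), between the fingers and toward the camera side. I'll cast that ray onto the collar plane to check it.

```bash
python3 -c "
from h import *
f=arm.grab_frame('wrist');p,r=pose()
M=np.eye(4);M[:3,:3]=r.as_matrix();M[:3,3]=p;f['cam_to_world']=M@f['mount']
P=pts(f);q=P[210:246,312:352].reshape(-1,3);q=q[(q[:,2]>.138)&(q[:,2]<.15)];print(len(q),q.mean(0),q.min(0),q.max(0))
print(ray(f,332,228,.14))
plan([.557,.0325,.205],step=38,n=2)
"
```

```text
962 [0.55636504 0.02980772 0.14118517] [0.54349065 0.01828162 0.13801369] [0.56850341 0.04043173 0.14410537]
[0.55432665 0.02782659 0.14      ]
t 1.88 p [557.3  40.  224.1] rpy [-90.1  -0.1  90.5] F [ 0.1  0.4 -0.9] w 51.9
dp [-7.5, 19.1, 0.4] rot [0.1, 0.5, 0.1]
dp [0.0, 0.0, 0.0] rot [0.0, 0.0, 0.0]
```

{"api": "move_arm", "payload": {
  "deltas": [
    {"dp":[-7.5,20,0],"rotation":[0,0.5,0]},
    {"dp":[0,20,0],"rotation":[0,0,0]},
    {"dp":[0,12,0],"rotation":[0,0,0]},
    {"dp":[0,0,0],"rotation":[0,0,0]}
  ]
}}

```text
t: 2.22
eef_pos: [0.5563, 0.0284, 0.1724]
ee_rot: [-1.575, -0.003, 1.567]
force: [-1.1, -0.0, -1.0]
width: 0.0518
```

```bash
python3 -c "
from h import *
f=arm.grab_frame('wrist');p,r=pose()
f=arm.grab_frame('wrist');p,r=pose();save('wrist2',f)
M=np.eye(4);M[:3,:3]=r.as_matrix();M[:3,3]=p;f['cam_to_world']=M@f['mount']
P=pts(f);m=(abs(P[...,2]-.143)<.006)&(np.linalg.norm(P[...,:2]-[.556,.031],axis=-1)<.02);q=P[m];print(len(q),q.mean(0),q.min(0),q.max(0))
plan([.5565,.0315,.105],step=25,n=5)
"
```

```text
1510 [0.55786078 0.03138862 0.14200134] [0.54488003 0.01962682 0.1374931 ] [0.57107617 0.0434901  0.14583826]
t 2.32 p [557.7  28.8 174.7] rpy [-90.4  -0.2  89.8] F [ 0.9 -0.4  0.4] w 51.4
dp [0.9, 25.0, 0.6] rot [0.4, -0.2, 0.2]
dp [1.0, 25.0, 0.4] rot [-0.0, 0.0, 0.0]
dp [0.8, 19.8, 0.4] rot [-0.0, -0.0, -0.0]
dp [0.0, 0.0, 0.0] rot [0.0, 0.0, 0.0]
dp [0.0, 0.0, 0.0] rot [0.0, 0.0, 0.0]
```

View pics/wrist2.png

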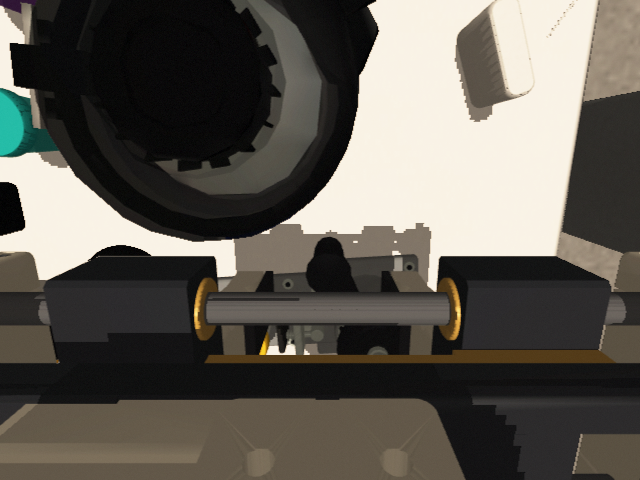

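The knob collar, about (328,255), lies midway between the finger pads at (250) and (405). Going down.

{"api": "move_arm", "payload": {
  "deltas": [
    {"dp":[2,22,0],"rotation":[0,0,0]},
    {"dp":[0,20,0],"rotation":[0,0,0]},
    {"dp":[0,12,0],"rotation":[0,0,0]},
    {"dp":[0,0,0],"rotation":[0,0,0]}
  ]
}}

```text
t: 2.65
eef_pos: [0.5617, 0.0295, 0.126]
ee_rot: [-1.589, -0.006, 1.566]
force: [-0.9, 0.7, -0.7]
width: 0.0512
```

```bash
python3 -c "
from h import *
plan([.5575,.031,.104],step=25,n=1)
"
```

```text
t 2.65 p [561.7  29.5 126. ] rpy [-91.   -0.3  89.7] F [-0.9  0.7 -0.7] w 51.2
dp [1.3, 21.9, 4.6] rot [1.0, -0.3, 0.3]
```

{"api": "move_arm", "payload": {
  "deltas": [
    {"dp":[1,14,4.5],"rotation":[1,-0.3,0.3]},
    {"dp":[0,7,0],"rotation":[0,0,0]},
    {"dp":[0,0,0],"rotation":[0,0,0]}
  ]
}}

```text
t: 2.9
eef_pos: [0.5592, 0.0303, 0.1075]
ee_rot: [-1.575, -0.001, 1.571]
force: [-0.3, -0.7, -0.1]
width: 0.0517
```

```bash
python3 -c "
from h import *
plan([.5575,.031,.104],step=25,n=1)
"
```

```text
t 2.9 p [559.2  30.3 107.5] rpy [-90.3  -0.1  90. ] F [-0.3 -0.7 -0.1] w 51.7
dp [0.7, 3.5, 1.7] rot [0.3, 0.0, 0.1]
```

{"api": "move_arm", "payload": {
  "deltas": [
    {"dp":[0.7,4.5,1.7],"rotation":[0.3,0,0]},
    {"dp":[0,0,0],"rotation":[0,0,0]}
  ]
}}

```text
t: 3.07
eef_pos: [0.558, 0.0311, 0.1039]
ee_rot: [-1.571, -0.002, 1.571]
force: [-0.1, -0.3, 0.0]
width: 0.0516
```

{"api": "move_arm", "payload": {
  "deltas": [
    {"dp":[0,0,0],"rotation":[0,0,0]},
    {"dp":[0,0,0],"rotation":[0,0,0]},
    {"dp":[0,0,0],"rotation":[0,0,0]},
    {"dp":[0,0,0],"rotation":[0,0,0]},
    {"dp":[0,0,0],"rotation":[0,0,0]}
  ],
  "jaw": 255,
  "squeeze": 25
}}

```text
t: 3.48
eef_pos: [0.558, 0.0313, 0.1053]
ee_rot: [-1.572, -0.002, 1.571]
force: [-4.6, -0.3, 1.8]
width: 0.0252
```

```bash
python3 -c "
from h import *
f=arm.grab_frame('side');save('side2',f);f=arm.grab_frame('wrist');save('wrist3',f)
plan([.5575,.031,.104],step=25,n=1)
"
```

```text
t 3.58 p [558.1  31.3 105.3] rpy [-90.1  -0.1  90. ] F [-4.4  0.1  0.5] w 24.4
dp [-0.3, 1.3, 0.6] rot [0.1, 0.0, 0.1]
```

View pics/wrist3.png

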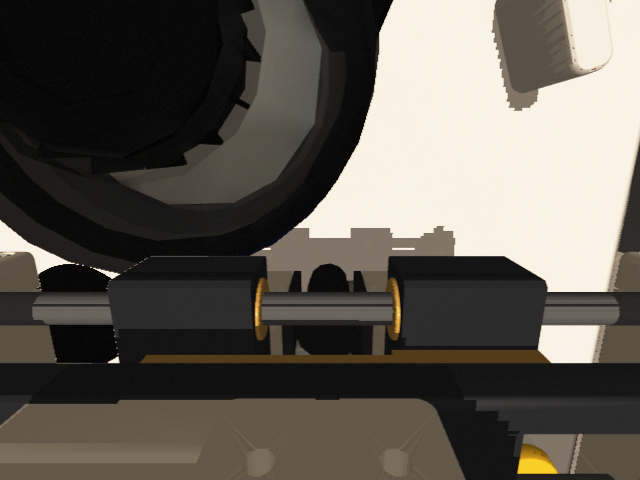

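The fingers are closing on the knob, with the collar at (328,285) between the pads. I'll let them finish.

{"api": "move_arm", "payload": {
  "deltas": [
    {"dp":[0,0,0],"rotation":[0,0,0]},
    {"dp":[0,0,0],"rotation":[0,0,0]},
    {"dp":[0,0,0],"rotation":[0,0,0]}
  ]
}}

```text
t: 3.83
eef_pos: [0.5576, 0.0311, 0.1053]
ee_rot: [-1.572, -0.002, 1.571]
force: [-2.0, 0.2, 0.5]
width: 0.0242
```

```bash
cat >> h.py <<'E'
PIV=np.array([.5205,.1147]); YAW=np.radians(93.2)
def ang(p): # lever angle from clamp -x, + = closing side (deg)
    d=np.asarray(p)[:2]-PIV; return -np.degrees((np.arctan2(d[1],d[0])-(YAW+np.pi)+np.pi)%(2*np.pi)-np.pi)
def stat():
    s=arm.get_state();p=s['eef_pos'];d=p[:2]-PIV;r=np.linalg.norm(d);t=np.array([d[1],-d[0]])/r # closing tangent (clockwise)
    print('t',round(s['t'],2),'p',(p*1000).round(1),'rpy',np.degrees(s['ee_rot']).round(1),'r',round(r*1e3,1),'ang',ang(p).round(1),'F',s['force'].round(1),'Ft',round(float(-s['force'][:2]@t),2),'Fr',round(float(s['force'][:2]@d/r),2),'w',round(s['width']*1e3,1))
    return s
def arc(steps,z=None,r=.09,yaw=np.pi/2):
    """steps: deg increments (closing +), prints rows"""
    s=stat();p,rr=pose(s);T=R.from_euler('xyz',[-np.pi/2,0,yaw]);a=ang(p);cur=p.copy()
    for st in steps:
        a+=st; th=YAW+np.pi-np.radians(a); n=np.r_[PIV+r*np.array([np.cos(th),np.sin(th)]),z if z else cur[2]]
        print('dp',(rr.inv().apply(n-cur)*1000).round(1).tolist(),'rot',np.degrees((rr.inv()*T).as_rotvec()).round(1).tolist(),'->',round(a,1)); cur=n; rr=T
E
python3 -c "
from h import *
arc([4]*5)"
```

```text
t 3.83 p [557.6  31.1 105.3] rpy [-90.   -0.1  90. ] r 91.4 ang -20.7 F [-2.   0.2  0.5] Ft -1.8 Fr -0.98 w 24.2
dp [-1.0, -0.0, 6.4] rot [0.0, 0.0, 0.1] -> -16.7
dp [-1.9, 0.0, 6.0] rot [0.0, 0.0, 0.0] -> -12.7
dp [-1.5, 0.0, 6.1] rot [0.0, 0.0, 0.0] -> -8.7
dp [-1.1, 0.0, 6.2] rot [0.0, 0.0, 0.0] -> -4.7
dp [-0.7, 0.0, 6.2] rot [0.0, 0.0, 0.0] -> -0.7
```

{"api": "move_arm", "payload": {
  "deltas": [
    {"dp":[-1.5,0,6.2],"rotation":[0,0,0]},
    {"dp":[-1.9,0,6],"rotation":[0,0,0]},
    {"dp":[-1.5,0,6.1],"rotation":[0,0,0]}
  ]
}}

```text
t: 4.08
eef_pos: [0.5452, 0.0274, 0.1061]
ee_rot: [-1.583, -0.004, 1.573]
force: [6.8, -2.7, -8.4]
width: 0.0248
```

```bash
python3 -c "
from h import *
arc([4]*5)"
```

```text
t 4.08 p [545.2  27.4 106.1] rpy [-90.7  -0.2  90.1] r 90.7 ang -12.6 F [ 6.8 -2.7 -8.4] Ft 5.78 Fr 4.48 w 24.8
dp [-0.8, -0.1, 6.3] rot [0.7, 0.1, 0.2] -> -8.6
dp [-1.1, 0.0, 6.2] rot [0.0, 0.0, 0.0] -> -4.6
dp [-0.6, 0.0, 6.2] rot [0.0, 0.0, 0.0] -> -0.6
dp [-0.2, 0.0, 6.3] rot [0.0, 0.0, 0.0] -> 3.4
dp [0.2, 0.0, 6.3] rot [0.0, 0.0, 0.0] -> 7.4
```

{"api": "move_arm", "payload": {
  "deltas": [
    {"dp":[-0.8,1.2,6.3],"rotation":[0.7,0,0.2]},
    {"dp":[-1.1,0.3,6.2],"rotation":[0.2,0,0]},
    {"dp":[-0.6,0.3,6.2],"rotation":[0.2,0,0]}
  ]
}}

```text
t: 4.33
eef_pos: [0.5323, 0.0245, 0.106]
ee_rot: [-1.577, -0.001, 1.574]
force: [5.8, -2.4, -6.8]
width: 0.025
```

```bash
python3 -c "
from h import *
arc([4]*5,z=.1048)"
```

```text
t 4.33 p [532.3  24.5 106. ] rpy [-90.3  -0.   90.2] r 91.0 ang -4.2 F [ 5.8 -2.4 -6.8] Ft 5.48 Fr 3.16 w 25.0
dp [0.4, 1.2, 6.4] rot [0.3, 0.2, 0.0] -> -0.2
dp [-0.2, 0.0, 6.3] rot [0.0, 0.0, 0.0] -> 3.8
dp [0.3, 0.0, 6.3] rot [0.0, 0.0, 0.0] -> 7.8
dp [0.7, 0.0, 6.2] rot [0.0, 0.0, 0.0] -> 11.8
dp [1.2, 0.0, 6.2] rot [0.0, 0.0, 0.0] -> 15.8
```

{"api": "move_arm", "payload": {
  "deltas": [
    {"dp":[0.4,1.5,6.4],"rotation":[0.3,0.2,0]},
    {"dp":[-0.2,0.5,6.3],"rotation":[0.2,0,0]},
    {"dp":[0.3,0.5,6.3],"rotation":[0.2,0,0]},
    {"dp":[0.7,0.5,6.2],"rotation":[0.2,0,0]}
  ]
}}

```text
t: 4.67
eef_pos: [0.5143, 0.0238, 0.1059]
ee_rot: [-1.577, 0.0, 1.573]
force: [4.8, -6.0, -3.5]
width: 0.0246
```

```bash
python3 -c "
from h import *
arc([4]*5,z=.1048)"
```

```text
t 4.67 p [514.3  23.8 105.9] rpy [-90.4   0.   90.1] r 91.1 ang 7.1 F [ 4.8 -6.  -3.5] Ft 5.23 Fr 5.61 w 24.6
dp [1.8, 1.1, 6.2] rot [0.4, 0.1, -0.0] -> 11.1
dp [1.1, 0.0, 6.2] rot [0.0, 0.0, 0.0] -> 15.1
dp [1.5, 0.0, 6.1] rot [0.0, 0.0, 0.0] -> 19.1
dp [1.9, 0.0, 6.0] rot [0.0, 0.0, 0.0] -> 23.1
dp [2.3, 0.0, 5.8] rot [0.0, 0.0, 0.0] -> 27.1
```

{"api": "move_arm", "payload": {
  "deltas": [
    {"dp":[0.6,1.2,6.2],"rotation":[0.4,0,0]},
    {"dp":[1.1,0.5,6.2],"rotation":[0.2,0,0]},
    {"dp":[1.5,0.5,6.1],"rotation":[0.2,0,0]},
    {"dp":[1.9,0.5,6],"rotation":[0.2,0,0]}
  ]
}}

```text
t: 5.0
eef_pos: [0.4953, 0.0269, 0.1058]
ee_rot: [-1.573, 0.002, 1.575]
force: [4.4, -6.4, -2.0]
width: 0.0247
```

```bash
python3 -c "
from h import *
arc([4]*5,z=.1048,r=.091)"
```

```text
t 5.0 p [495.3  26.9 105.8] rpy [-90.1   0.1  90.2] r 91.4 ang 19.2 F [ 4.4 -6.4 -2. ] Ft 6.04 Fr 4.93 w 24.7
dp [2.4, 1.0, 5.9] rot [0.1, 0.2, -0.1] -> 23.2
dp [2.4, 0.0, 5.9] rot [0.0, 0.0, 0.0] -> 27.2
dp [2.8, 0.0, 5.7] rot [0.0, 0.0, 0.0] -> 31.2
dp [3.2, 0.0, 5.5] rot [0.0, 0.0, 0.0] -> 35.2
dp [3.6, 0.0, 5.3] rot [0.0, 0.0, 0.0] -> 39.2
```

{"api": "move_arm", "payload": {
  "deltas": [
    {"dp":[1.8,1.2,6],"rotation":[0.2,0,0]},
    {"dp":[2.2,0.5,5.9],"rotation":[0.2,0,0]},
    {"dp":[2.6,0.5,5.7],"rotation":[0.2,0,0]},
    {"dp":[3,0.5,5.5],"rotation":[0.2,0,0]}
  ]
}}

```text
t: 5.33
eef_pos: [0.4763, 0.0343, 0.1057]
ee_rot: [-1.57, 0.004, 1.576]
force: [3.5, -6.2, -2.2]
width: 0.0247
```

```bash
python3 -c "
from h import *
arc([4]*5,z=.1048,r=.091)"
```

```text
t 5.33 p [476.3  34.3 105.7] rpy [-90.    0.2  90.3] r 91.7 ang 32.0 F [ 3.5 -6.2 -2.2] Ft 6.04 Fr 3.81 w 24.7
dp [3.9, 0.9, 5.1] rot [-0.0, 0.3, -0.2] -> 36.0
dp [3.6, 0.0, 5.2] rot [0.0, 0.0, 0.0] -> 40.0
dp [4.0, 0.0, 5.0] rot [0.0, 0.0, 0.0] -> 44.0
dp [4.3, 0.0, 4.7] rot [0.0, 0.0, 0.0] -> 48.0
dp [4.6, 0.0, 4.4] rot [0.0, 0.0, 0.0] -> 52.0
```

{"api": "move_arm", "payload": {
  "deltas": [
    {"dp":[3.5,1,5.2],"rotation":[0,0.3,-0.2]},
    {"dp":[3.6,0.5,5.2],"rotation":[0.2,0,0]},
    {"dp":[4,0.5,5],"rotation":[0.2,0,0]}
  ]
}}

```text
t: 5.58
eef_pos: [0.4628, 0.0433, 0.1056]
ee_rot: [-1.57, 0.003, 1.572]
force: [2.9, -5.0, -1.3]
width: 0.0245
```

```bash
python3 -c "
from h import *
arc([3]*3,z=.1048,r=.091)"
```

```text
t 5.58 p [462.8  43.3 105.6] rpy [-89.9   0.2  90.1] r 91.8 ang 42.1 F [ 2.9 -5.  -1.3] Ft 5.41 Fr 2.05 w 24.5
dp [3.8, 0.8, 3.1] rot [-0.1, 0.1, -0.2] -> 45.1
dp [3.3, 0.0, 3.5] rot [0.0, 0.0, 0.0] -> 48.1
dp [3.5, 0.0, 3.3] rot [0.0, 0.0, 0.0] -> 51.1
```

{"api": "move_arm", "payload": {
  "deltas": [
    {"dp":[2.6,0.8,2.5],"rotation":[0,0.1,-0.2]},
    {"dp":[0,0,0],"rotation":[0,0,0]},
    {"dp":[0,0,0],"rotation":[0,0,0]}
  ]
}}

```text
t: 5.83
eef_pos: [0.4607, 0.045, 0.1057]
ee_rot: [-1.573, 0.0, 1.571]
force: [1.8, -1.6, -4.1]
width: 0.0249
```

```bash
python3 -c "
from h import *
s=stat()
from scipy.optimize import least_squares
q=np.array([(557.6,31.1),(545.2,27.4),(532.3,24.5),(514.3,23.8),(495.3,26.9),(476.3,34.3),(462.8,43.3),s['eef_pos'][:2]*1000])
r=least_squares(lambda c:np.hypot(*(q-c[:2]).T)-90,[520,114]);print(r.x,r.fun.round(2))
r=least_squares(lambda c:np.hypot(*(q-c[:2]).T)-c[2],[520,114,90]);print(r.x,r.fun.round(2))
f=arm.grab_frame('top');save('top2',f);im=cv2.cvtColor(f['pixels'],cv2.COLOR_RGB2BGR)
cv2.imwrite('pics/crop2.png',cv2.resize(im[190:350,210:450],None,fx=3.3,fy=3.3,interpolation=cv2.INTER_CUBIC))
"
```

```text
t 5.83 p [460.7  45.  105.7] rpy [-90.2   0.   90. ] r 91.8 ang 43.8 F [ 1.8 -1.6 -4.1] Ft 2.47 Fr 0.05 w 24.9
[519.49482672 113.37376339] [ 0.67 -0.27 -0.21 -0.28 -0.21  0.1   0.14  0.17]
[520.17411328 117.50156734  93.86582448] [ 0.29 -0.35 -0.08  0.02  0.09  0.19 -0.07 -0.1 ]
```

View pics/crop2.png

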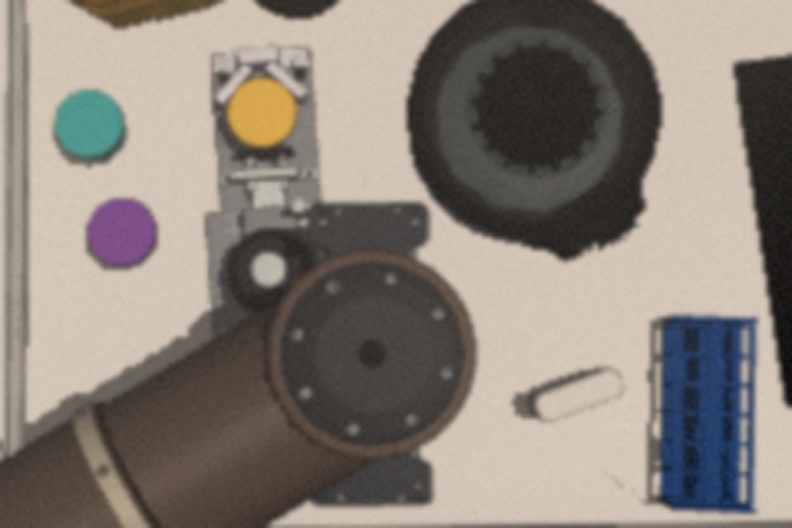

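The pot now sits close to the fence, at (261,113) in the crop against (261,116) before. The force is still at the free-running level after 1.14 rad. Now I'll lift.

{"api": "move_arm", "payload": {
  "deltas": [
    {"dp":[0,-5,0],"rotation":[0,0,0]},
    {"dp":[0,-5,0],"rotation":[0,0,0]},
    {"dp":[0,-4,0],"rotation":[0,0,0]},
    {"dp":[0,0,0],"rotation":[0,0,0]}
  ],
  "squeeze": 40
}}

```text
t: 6.22
eef_pos: [0.46, 0.0458, 0.1187]
ee_rot: [-1.571, -0.002, 1.569]
force: [0.2, -0.3, -4.5]
width: 0.0244
```

```bash
sed -i 's/^PIV=.*;/PIV=np.array([.5195,.1134]);/' h.py; python3 -c "
from h import *
s=stat();print(s['moment'])"
```

```text
t 6.22 p [460.   45.8 118.7] rpy [-90.   -0.1  89.9] r 90.1 ang 44.5 F [ 0.2 -0.3 -4.5] Ft 0.36 Fr 0.06 w 24.4
[-0.03913481  0.09046383  0.03466953]
```

```bash
python3 -c "
from h import *
arc([-8]*5,z=.1175)"
```

```text
t 6.22 p [460.   45.8 118.7] rpy [-90.   -0.1  89.9] r 90.1 ang 44.5 F [ 0.2 -0.3 -4.5] Ft 0.36 Fr 0.06 w 24.4
dp [-7.6, 1.2, -10.0] rot [0.0, -0.1, 0.1] -> 36.5
dp [-6.2, -0.0, -10.9] rot [0.0, 0.0, 0.0] -> 28.5
dp [-4.6, -0.0, -11.7] rot [0.0, 0.0, 0.0] -> 20.5
dp [-2.9, -0.0, -12.2] rot [0.0, 0.0, 0.0] -> 12.5
dp [-1.2, -0.0, -12.5] rot [0.0, 0.0, 0.0] -> 4.5
```

{"api": "move_arm", "payload": {
  "deltas": [
    {"dp":[-7.6,0.5,-10],"rotation":[0,0,0]},
    {"dp":[-6.8,0,-10.5],"rotation":[0,0,0]},
    {"dp":[-5.5,0,-11.3],"rotation":[0,0,0]}
  ]
}}

```text
t: 6.47
eef_pos: [0.4917, 0.0267, 0.1187]
ee_rot: [-1.572, -0.004, 1.571]
force: [2.1, 7.1, -10.3]
width: 0.0239
```

```bash
python3 -c "
from h import *
arc([-8]*5,z=.1175)"
```

```text
t 6.47 p [491.7  26.7 118.7] rpy [-90.1  -0.2  90. ] r 91.0 ang 21.0 F [  2.1   7.1 -10.3] Ft -0.18 Fr -7.42 w 23.9
dp [-2.0, 1.2, -12.5] rot [0.1, 0.0, 0.2] -> 13.0
dp [-1.3, -0.0, -12.5] rot [0.0, 0.0, 0.0] -> 5.0
dp [0.5, -0.0, -12.5] rot [0.0, 0.0, 0.0] -> -3.0
dp [2.2, -0.0, -12.4] rot [0.0, 0.0, 0.0] -> -11.0
dp [3.9, -0.0, -11.9] rot [0.0, 0.0, 0.0] -> -19.0
```

{"api": "move_arm", "payload": {
  "deltas": [
    {"dp":[-2,1.2,-12.5],"rotation":[0,0,0]},
    {"dp":[-0.8,0.3,-12.5],"rotation":[0,0,0]},
    {"dp":[1,0,-12.5],"rotation":[0,0,0]}
  ]
}}

```text
t: 6.72
eef_pos: [0.5321, 0.0234, 0.1167]
ee_rot: [-1.571, -0.005, 1.57]
force: [-0.2, 4.1, -3.9]
width: 0.0244
```

```bash
python3 -c "
from h import *
arc([-8]*5,z=.1175)"
```

```text
t 6.72 p [532.1  23.4 116.7] rpy [-90.   -0.3  89.9] r 90.9 ang -4.7 F [-0.2  4.1 -3.9] Ft 0.41 Fr -4.12 w 24.4
dp [3.5, -0.8, -12.2] rot [0.0, -0.1, 0.3] -> -12.7
dp [4.3, -0.0, -11.8] rot [0.0, 0.0, 0.0] -> -20.7
dp [5.9, -0.0, -11.1] rot [0.0, 0.0, 0.0] -> -28.7
dp [7.4, -0.0, -10.2] rot [0.0, 0.0, 0.0] -> -36.7
dp [8.7, -0.0, -9.0] rot [0.0, 0.0, 0.0] -> -44.7
```

{"api": "move_arm", "payload": {
  "deltas": [
    {"dp":[3.5,-0.5,-12],"rotation":[0,0,0.3]},
    {"dp":[4.5,0,-11.5],"rotation":[0,0,0]},
    {"dp":[6,0,-10],"rotation":[0,0,0]}
  ]
}}

```text
t: 6.97
eef_pos: [0.5681, 0.0362, 0.1154]
ee_rot: [-1.567, -0.0, 1.566]
force: [-3.2, 3.7, -4.5]
width: 0.0244
```

```bash
python3 -c "
from h import *
arc([-5]*5,z=.1175)"
```

```text
t 6.97 p [568.1  36.2 115.4] rpy [-89.8  -0.   89.7] r 91.2 ang -29.0 F [-3.2  3.7 -4.5] Ft -0.74 Fr -4.84 w 24.4
dp [5.5, -2.1, -5.8] rot [-0.2, -0.3, 0.0] -> -34.0
dp [5.0, -0.0, -6.0] rot [0.0, 0.0, 0.0] -> -39.0
dp [5.5, -0.0, -5.6] rot [0.0, 0.0, 0.0] -> -44.0
dp [6.0, -0.0, -5.1] rot [0.0, 0.0, 0.0] -> -49.0
dp [6.4, -0.0, -4.5] rot [0.0, 0.0, 0.0] -> -54.0
```

{"api": "move_arm", "payload": {
  "deltas": [
    {"dp":[5.5,-2.2,-5.5],"rotation":[0,-0.3,0]},
    {"dp":[5,-0.5,-5.5],"rotation":[0,0,0]},
    {"dp":[0,0,0],"rotation":[0,0,0]},
    {"dp":[0,0,0],"rotation":[0,0,0]}
  ]
}}

```text
t: 7.3
eef_pos: [0.581, 0.047, 0.1157]
ee_rot: [-1.562, 0.001, 1.57]
force: [-2.9, 1.5, -5.0]
width: 0.0242
```

```bash
python3 -c "
from h import *
arc([-2]*2,z=.1175)"
```

```text
t 7.3 p [581.   47.  115.7] rpy [-89.5   0.1  90. ] r 90.5 ang -39.6 F [-2.9  1.5 -5. ] Ft -1.09 Fr -3.07 w 24.2
dp [2.5, -1.8, -1.9] rot [-0.5, -0.0, -0.1] -> -41.6
dp [2.3, -0.0, -2.2] rot [0.0, 0.0, 0.0] -> -43.6
```

{"api": "move_arm", "payload": {
  "deltas": [
    {"dp":[3.6,-0.8,-3.2],"rotation":[-0.5,0,0]},
    {"dp":[2.8,-0.3,-2.5],"rotation":[0,0,0]},
    {"dp":[0,0,0],"rotation":[0,0,0]},
    {"dp":[0,0,0],"rotation":[0,0,0]}
  ]
}}

```text
t: 7.63
eef_pos: [0.5864, 0.0527, 0.1172]
ee_rot: [-1.572, 0.002, 1.57]
force: [-0.6, 0.3, -3.7]
width: 0.0239
```

```bash
python3 -c "
from h import *
arc([-1]*2,z=.1175)"
```

```text
t 7.63 p [586.4  52.7 117.2] rpy [-90.    0.1  89.9] r 90.3 ang -44.6 F [-0.6  0.3 -3.7] Ft -0.2 Fr -0.66 w 23.9
dp [1.4, -0.3, -0.8] rot [0.0, -0.1, -0.1] -> -45.6
dp [1.2, -0.0, -1.0] rot [0.0, 0.0, 0.0] -> -46.6
```

Within about 1° of four notches. Lowering now, with a slight extra swing.

{"api": "move_arm", "payload": {
  "deltas": [
    {"dp":[0.8,3,-0.6],"rotation":[0,0,0]},
    {"dp":[0,4,0],"rotation":[0,0,0]},
    {"dp":[0,4,0],"rotation":[0,0,0]},
    {"dp":[0,2,0],"rotation":[0,0,0]},
    {"dp":[0,0,0],"rotation":[0,0,0]}
  ]
}}

```text
t: 8.05
eef_pos: [0.5895, 0.0541, 0.1074]
ee_rot: [-1.58, -0.001, 1.57]
force: [-3.0, 3.2, -0.1]
width: 0.0242
```

```bash
python3 -c "
from h import *
arc([4]*5,z=.1045)"
```

```text
t 8.05 p [589.5  54.1 107.4] rpy [-90.5  -0.1  89.9] r 91.7 ang -46.6 F [-3.   3.2 -0.1] Ft 0.5 Fr -4.39 w 24.2
dp [-3.5, 2.8, 5.6] rot [0.5, -0.1, 0.1] -> -42.6
dp [-4.3, 0.0, 4.5] rot [0.0, 0.0, 0.0] -> -38.6
dp [-4.0, 0.0, 4.8] rot [0.0, 0.0, 0.0] -> -34.6
dp [-3.7, 0.0, 5.1] rot [0.0, 0.0, 0.0] -> -30.6
dp [-3.3, 0.0, 5.3] rot [0.0, 0.0, 0.0] -> -26.6
```

{"api": "move_arm", "payload": {
  "deltas": [
    {"dp":[0.9,2.5,1],"rotation":[0.5,0,0]},
    {"dp":[0,1.5,0],"rotation":[0,0,0]},
    {"dp":[0,0,0],"rotation":[0,0,0]}
  ]
}}

```text
t: 8.3
eef_pos: [0.5891, 0.0542, 0.1051]
ee_rot: [-1.574, -0.002, 1.569]
force: [-3.1, 3.5, 1.6]
width: 0.0241
```

```bash
python3 -c "
from h import *
arc([4]*5,z=.1045)"
```

```text
t 8.3 p [589.1  54.2 105.1] rpy [-90.2  -0.1  89.9] r 91.3 ang -46.4 F [-3.1  3.5  1.6] Ft 0.68 Fr -4.64 w 24.1
dp [-3.8, 0.5, 5.2] rot [0.2, -0.1, 0.1] -> -42.4
dp [-4.3, 0.0, 4.5] rot [0.0, 0.0, 0.0] -> -38.4
dp [-4.0, 0.0, 4.8] rot [0.0, 0.0, 0.0] -> -34.4
dp [-3.7, 0.0, 5.1] rot [0.0, 0.0, 0.0] -> -30.4
dp [-3.3, 0.0, 5.4] rot [0.0, 0.0, 0.0] -> -26.4
```

{"api": "move_arm", "payload": {
  "deltas": [
    {"dp":[-3.8,0.5,5.2],"rotation":[0.2,0,0]},
    {"dp":[-4.3,0.3,4.5],"rotation":[0.2,0,0]},
    {"dp":[-4,0.3,4.8],"rotation":[0.2,0,0]}
  ]
}}

```text
t: 8.55
eef_pos: [0.5806, 0.046, 0.1053]
ee_rot: [-1.575, -0.006, 1.573]
force: [3.0, 4.7, -1.8]
width: 0.0241
```

```bash
python3 -c "
from h import *
arc([4]*3,z=.1045)"
```

```text
t 8.55 p [580.6  46.  105.3] rpy [-90.2  -0.4  90.1] r 91.0 ang -39.0 F [ 3.   4.7 -1.8] Ft 5.35 Fr -1.48 w 24.1
dp [-3.3, 0.7, 5.5] rot [0.2, 0.1, 0.4] -> -35.0
dp [-3.7, 0.0, 5.1] rot [0.0, 0.0, 0.0] -> -31.0
dp [-3.3, 0.0, 5.3] rot [0.0, 0.0, 0.0] -> -27.0
```

{"api": "move_arm", "payload": {
  "deltas": [
    {"dp":[-3.3,0.7,5.5],"rotation":[0.2,0,0.4]},
    {"dp":[-3.7,0.3,5.1],"rotation":[0.2,0,0]},
    {"dp":[-3.3,0.3,5.3],"rotation":[0.2,0,0]}
  ]
}}

```text
t: 8.8
eef_pos: [0.5718, 0.0391, 0.1054]
ee_rot: [-1.578, -0.002, 1.577]
force: [4.6, 3.7, -2.4]
width: 0.0242
```

```bash
python3 -c "
from h import *
arc([4]*3,z=.1045)"
```

```text
t 8.8 p [571.8  39.1 105.4] rpy [-90.4  -0.1  90.4] r 90.9 ang -31.9 F [ 4.6  3.7 -2.4] Ft 5.88 Fr -0.37 w 24.2
dp [-2.7, 0.9, 5.8] rot [0.4, 0.4, 0.1] -> -27.9
dp [-3.1, 0.0, 5.5] rot [0.0, 0.0, 0.0] -> -23.9
dp [-2.7, 0.0, 5.7] rot [0.0, 0.0, 0.0] -> -19.9
```

{"api": "move_arm", "payload": {
  "deltas": [
    {"dp":[-2.7,0.9,5.8],"rotation":[0.4,0.4,0]},
    {"dp":[-3.1,0.3,5.5],"rotation":[0.2,0,0]},
    {"dp":[-2.7,0.3,5.7],"rotation":[0.2,0,0]}
  ]
}}

```text
t: 9.05
eef_pos: [0.5623, 0.0335, 0.1055]
ee_rot: [-1.578, -0.005, 1.575]
force: [5.7, 1.5, -3.0]
width: 0.0243
```

```bash
python3 -c "
from h import *
arc([4]*3,z=.1045)"
```

```text
t 9.05 p [562.3  33.5 105.5] rpy [-90.4  -0.3  90.2] r 90.7 ang -25.0 F [ 5.7  1.5 -3. ] Ft 5.74 Fr 1.35 w 24.3
dp [-2.2, 1.0, 6.0] rot [0.4, 0.2, 0.3] -> -21.0
dp [-2.4, 0.0, 5.8] rot [0.0, 0.0, 0.0] -> -17.0
dp [-2.0, 0.0, 6.0] rot [0.0, 0.0, 0.0] -> -13.0
```

{"api": "move_arm", "payload": {
  "deltas": [
    {"dp":[-2.2,1,6],"rotation":[0.4,0.2,0.3]},
    {"dp":[-2.4,0.3,5.8],"rotation":[0.2,0,0]},
    {"dp":[-2,0.3,6],"rotation":[0.2,0,0]}
  ]
}}

```text
t: 9.3
eef_pos: [0.5524, 0.029, 0.1056]
ee_rot: [-1.578, -0.001, 1.576]
force: [7.0, -0.9, -4.7]
width: 0.0242
```

```bash
python3 -c "
from h import *
arc([4]*3,z=.1045)"
```

```text
t 9.3 p [552.4  29.  105.6] rpy [-90.4  -0.1  90.3] r 90.6 ang -18.1 F [ 7.  -0.9 -4.7] Ft 6.14 Fr 3.41 w 24.2
dp [-1.5, 1.1, 6.2] rot [0.4, 0.3, 0.1] -> -14.1
dp [-1.7, 0.0, 6.1] rot [0.0, 0.0, 0.0] -> -10.1
dp [-1.2, 0.0, 6.2] rot [0.0, 0.0, 0.0] -> -6.1
```

{"api": "move_arm", "payload": {
  "deltas": [
    {"dp":[-1.8,1.2,6.2],"rotation":[0.4,0.3,0]},
    {"dp":[-1.7,0.4,6.1],"rotation":[0.2,0,0]}
  ]
}}

```text
t: 9.47
eef_pos: [0.5456, 0.0266, 0.1056]
ee_rot: [-1.577, -0.002, 1.573]
force: [6.3, 0.5, -4.0]
width: 0.0239
```

```bash
python3 -c "
from h import *
arc([4]*3,z=.1045)"
```

```text
t 9.47 p [545.6  26.6 105.6] rpy [-90.4  -0.1  90.2] r 90.6 ang -13.5 F [ 6.3  0.5 -4. ] Ft 6.15 Fr 1.31 w 23.9
dp [-1.0, 1.0, 6.3] rot [0.4, 0.2, 0.1] -> -9.5
dp [-1.2, 0.0, 6.2] rot [0.0, 0.0, 0.0] -> -5.5
dp [-0.7, 0.0, 6.2] rot [0.0, 0.0, 0.0] -> -1.5
```

{"api": "move_arm", "payload": {
  "deltas": [
    {"dp":[-1.1,1.1,6.3],"rotation":[0.4,0.2,0]},
    {"dp":[-1.2,0.4,6.2],"rotation":[0.2,0,0]}
  ]
}}

```text
t: 9.63
eef_pos: [0.5385, 0.025, 0.1057]
ee_rot: [-1.577, -0.002, 1.573]
force: [5.8, -2.4, -4.3]
width: 0.024
```

```bash
python3 -c "
from h import *
arc([4]*3,z=.1045)"
```

```text
t 9.63 p [538.5  25.  105.7] rpy [-90.3  -0.1  90.1] r 90.5 ang -8.9 F [ 5.8 -2.4 -4.3] Ft 5.2 Fr 3.55 w 24.0
dp [-0.6, 1.1, 6.3] rot [0.3, 0.1, 0.1] -> -4.9
dp [-0.7, 0.0, 6.2] rot [0.0, 0.0, 0.0] -> -0.9
dp [-0.2, 0.0, 6.3] rot [0.0, 0.0, 0.0] -> 3.1
```

{"api": "move_arm", "payload": {
  "deltas": [
    {"dp":[-0.6,1.2,6.3],"rotation":[0.4,0,0]},
    {"dp":[-0.6,0.4,6.2],"rotation":[0.2,0,0]}
  ]
}}

```text
t: 9.8
eef_pos: [0.5312, 0.0238, 0.1057]
ee_rot: [-1.575, -0.001, 1.576]
force: [7.2, -4.0, -4.0]
width: 0.024
```

```bash
python3 -c "
from h import *
arc([4]*3,z=.1045)"
```

```text
t 9.8 p [531.2  23.8 105.7] rpy [-90.3  -0.1  90.3] r 90.3 ang -4.3 F [ 7.2 -4.  -4. ] Ft 6.59 Fr 4.9 w 24.0
dp [-0.3, 1.2, 6.3] rot [0.3, 0.3, 0.1] -> -0.3
dp [-0.2, 0.0, 6.3] rot [0.0, 0.0, 0.0] -> 3.7
dp [0.3, 0.0, 6.3] rot [0.0, 0.0, 0.0] -> 7.7
```

{"api": "move_arm", "payload": {
  "deltas": [
    {"dp":[-0.6,1.2,6.3],"rotation":[0.4,0.3,0]},
    {"dp":[-0.3,0.4,6.3],"rotation":[0.2,0,0]}
  ]
}}

```text
t: 9.97
eef_pos: [0.5238, 0.023, 0.1057]
ee_rot: [-1.574, -0.0, 1.574]
force: [5.9, -4.1, -4.3]
width: 0.0244
```

```bash
python3 -c "
from h import *
arc([4]*3,z=.1045)"
```

```text
t 9.97 p [523.8  23.  105.7] rpy [-90.2  -0.   90.2] r 90.5 ang 0.5 F [ 5.9 -4.1 -4.3] Ft 5.74 Fr 4.38 w 24.4
dp [0.4, 1.1, 6.3] rot [0.2, 0.2, 0.0] -> 4.5
dp [0.4, 0.0, 6.3] rot [0.0, 0.0, 0.0] -> 8.5
dp [0.8, 0.0, 6.2] rot [0.0, 0.0, 0.0] -> 12.5
```

{"api": "move_arm", "payload": {
  "deltas": [
    {"dp":[0,1.2,6.3],"rotation":[0.3,0.2,0]},
    {"dp":[0.3,0.4,6.3],"rotation":[0.2,0,0]}
  ]
}}

```text
t: 10.13
eef_pos: [0.5162, 0.0231, 0.1057]
ee_rot: [-1.574, 0.001, 1.573]
force: [7.0, -5.1, -3.7]
width: 0.0242
```

```bash
python3 -c "
from h import *
arc([4]*3,z=.1045)"
```

```text
t 10.13 p [516.2  23.1 105.7] rpy [-90.2   0.   90.1] r 90.3 ang 5.3 F [ 7.  -5.1 -3.7] Ft 7.15 Fr 4.82 w 24.2
dp [0.8, 1.2, 6.3] rot [0.2, 0.1, -0.0] -> 9.3
dp [0.9, 0.0, 6.2] rot [0.0, 0.0, 0.0] -> 13.3
dp [1.3, 0.0, 6.1] rot [0.0, 0.0, 0.0] -> 17.3
```

{"api": "move_arm", "payload": {
  "deltas": [
    {"dp":[0.2,1.2,6.3],"rotation":[0.3,0,0]},
    {"dp":[0.6,0.4,6.2],"rotation":[0.2,0,0]}
  ]
}}

```text
t: 10.3
eef_pos: [0.5086, 0.0236, 0.1057]
ee_rot: [-1.574, 0.002, 1.577]
force: [6.9, -4.3, -4.7]
width: 0.0242
```

```bash
python3 -c "
from h import *
arc([4]*3,z=.1045)"
```

```text
t 10.3 p [508.6  23.6 105.7] rpy [-90.2   0.1  90.3] r 90.5 ang 10.1 F [ 6.9 -4.3 -4.7] Ft 7.35 Fr 3.49 w 24.2
dp [1.5, 1.2, 6.1] rot [0.2, 0.3, -0.1] -> 14.1
dp [1.4, 0.0, 6.1] rot [0.0, 0.0, 0.0] -> 18.1
dp [1.8, 0.0, 6.0] rot [0.0, 0.0, 0.0] -> 22.1
```

{"api": "move_arm", "payload": {
  "deltas": [
    {"dp":[1,1.2,6.1],"rotation":[0.3,0.2,0]},
    {"dp":[1.3,0.4,6.1],"rotation":[0.2,0,0]}
  ]
}}

```text
t: 10.47
eef_pos: [0.5009, 0.025, 0.1057]
ee_rot: [-1.573, 0.005, 1.576]
force: [7.1, -7.2, -3.0]
width: 0.024
```

```bash
python3 -c "
from h import *
arc([4]*3,z=.1045)"
```

```text
t 10.47 p [500.9  25.  105.7] rpy [-90.1   0.3  90.3] r 90.3 ang 15.1 F [ 7.1 -7.2 -3. ] Ft 8.42 Fr 5.56 w 24.0
dp [1.9, 1.2, 6.0] rot [0.1, 0.3, -0.3] -> 19.1
dp [1.9, 0.0, 6.0] rot [0.0, 0.0, 0.0] -> 23.1
dp [2.3, 0.0, 5.8] rot [0.0, 0.0, 0.0] -> 27.1
```

{"api": "move_arm", "payload": {
  "deltas": [
    {"dp":[1.4,1.2,6],"rotation":[0.2,0.2,0]},
    {"dp":[1.8,0.4,6],"rotation":[0.2,0,0]}
  ]
}}

```text
t: 10.63
eef_pos: [0.493, 0.0269, 0.1057]
ee_rot: [-1.573, 0.008, 1.575]
force: [6.2, -7.6, -3.0]
width: 0.0245
```

```bash
python3 -c "
from h import *
arc([4]*3,z=.1045)"
```

```text
t 10.63 p [493.   26.9 105.7] rpy [-90.1   0.4  90.3] r 90.4 ang 20.2 F [ 6.2 -7.6 -3. ] Ft 8.13 Fr 5.46 w 24.5
dp [2.5, 1.1, 5.8] rot [0.1, 0.3, -0.4] -> 24.2
dp [2.5, 0.0, 5.8] rot [0.0, 0.0, 0.0] -> 28.2
dp [2.9, 0.0, 5.6] rot [0.0, 0.0, 0.0] -> 32.2
```

{"api": "move_arm", "payload": {
  "deltas": [
    {"dp":[1.8,1,4.5],"rotation":[0.2,0.2,-0.2]}
  ]
}}

```text
t: 10.72
eef_pos: [0.4902, 0.0279, 0.1054]
ee_rot: [-1.573, 0.006, 1.574]
force: [5.6, -10.3, 3.2]
width: 0.024
```

```bash
python3 -c "
from h import *
stat()"
```

```text
t 10.72 p [490.2  27.9 105.4] rpy [-90.1   0.4  90.2] r 90.3 ang 22.1 F [  5.6 -10.3   3.2] Ft 8.64 Fr 7.91 w 24.0
```

{"api": "move_arm", "payload": {
  "deltas": [
    {"dp":[0,0,0],"rotation":[0,0,0]},
    {"dp":[0,0,0],"rotation":[0,0,0]}
  ]
}}

```text
t: 10.88
eef_pos: [0.4914, 0.0271, 0.1056]
ee_rot: [-1.575, 0.008, 1.575]
force: [2.8, -2.0, -4.3]
width: 0.0243
```

```bash
python3 -c "
from h import *
stat();f=arm.grab_frame('top');save('top4',f);im=cv2.cvtColor(f['pixels'],cv2.COLOR_RGB2BGR)
cv2.imwrite('pics/crop4.png',cv2.resize(im[190:350,210:450],None,fx=3.3,fy=3.3,interpolation=cv2.INTER_CUBIC))
"
```

```text
t 10.88 p [491.4  27.1 105.6] rpy [-90.2   0.5  90.3] r 90.8 ang 21.2 F [ 2.8 -2.  -4.3] Ft 3.27 Fr 1.05 w 24.3
```

View pics/crop4.png

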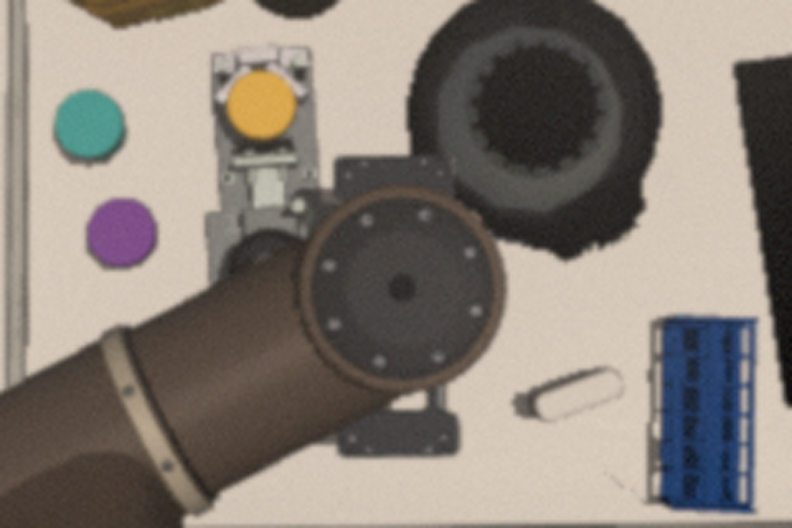

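The pot has moved against the fence, to (261,103), and the pushing force is about 2.8 N above free running. Releasing the knob.

{"api": "move_arm", "payload": {
  "deltas": [
    {"dp":[0,0.3,0],"rotation":[0,0,0]},
    {"dp":[0,0,0],"rotation":[0,0,0]},
    {"dp":[0,0,0],"rotation":[0,0,0]},
    {"dp":[0,0,0],"rotation":[0,0,0]},
    {"dp":[0,0,0],"rotation":[0,0,0]}
  ],
  "jaw": 105
}}

```text
t: 11.35
eef_pos: [0.4916, 0.0276, 0.105]
ee_rot: [-1.574, 0.008, 1.576]
force: [0.5, -0.4, -0.2]
width: 0.0494
```

```bash
python3 -c "
from h import *
stat()"
```

```text
t 11.35 p [491.6  27.6 105. ] rpy [-90.2   0.5  90.3] r 90.2 ang 21.2 F [ 0.5 -0.4 -0.2] Ft 0.58 Fr 0.25 w 49.4
```

Open and free of force. Straight up.

{"api": "move_arm", "payload": {
  "deltas": [
    {"dp":[0,-15,0],"rotation":[0,0,0]},
    {"dp":[0,-25,0],"rotation":[0,0,0]},
    {"dp":[0,-30,0],"rotation":[0,0,0]},
    {"dp":[0,-30,0],"rotation":[0,0,0]},
    {"dp":[0,-20,0],"rotation":[0,0,0]}
  ]
}}

```text
t: 11.77
eef_pos: [0.4872, 0.0279, 0.2239]
ee_rot: [-1.562, 0.012, 1.576]
force: [0.3, 0.7, 0.0]
width: 0.0517
```

{"api": "move_arm", "payload": {
  "deltas": [
    {"dp":[-30,-5,0],"rotation":[0,0,0]},
    {"dp":[-40,0,0],"rotation":[0,0,0]},
    {"dp":[-40,0,0],"rotation":[0,0,0]},
    {"dp":[-30,0,0],"rotation":[0,0,0]},
    {"dp":[0,0,0],"rotation":[0,0,0]}
  ]
}}

```text
t: 12.18
eef_pos: [0.4919, -0.1136, 0.2387]
ee_rot: [-1.575, 0.009, 1.585]
force: [-0.3, 0.6, -0.3]
width: 0.0513
```

```bash
python3 -c "
from h import *
stat();arm.grab_frame('wrist');f=arm.grab_frame('top');save('top5',f);im=cv2.cvtColor(f['pixels'],cv2.COLOR_RGB2BGR)
P=pts(f)
cv2.imwrite('pics/crop5.png',cv2.resize(im[190:350,210:450],None,fx=3.3,fy=3.3,interpolation=cv2.INTER_CUBIC))
m=(np.linalg.norm(P[...,:2]-[.4915,.0276],axis=-1)<.012)&(P[...,2]>.12)&(P[...,2]<.17);q=P[m];print('knob now',len(q),np.median(q,0))
f0=dict(np.load('pics/top0.npz'));P0=pts(f0)
m=(np.linalg.norm(P0[...,:2]-[.557,.032],axis=-1)<.012)&(P0[...,2]>.12)&(P0[...,2]<.17);q=P0[m];print('knob start',len(q),np.median(q,0))
s=stat();w=arm.grab_frame('wrist');save('wrist5',w)
"
```

```text
t 12.18 p [ 491.9 -113.6  238.7] rpy [-90.2   0.5  90.8] r 228.7 ang 10.1 F [-0.3  0.6 -0.3] Ft -0.32 Fr -0.58 w 51.3
knob now 0 [nan nan nan]
knob start 88 [0.55657952 0.03159158 0.14106942]
t 12.28 p [ 491.9 -111.2  238.4] rpy [-90.2   0.5  90.8] r 226.3 ang 10.2 F [-0.4 -0.5  0. ] Ft -0.36 Fr 0.5 w 51.7
  return _methods._mean(a, axis=axis, dtype=dtype,
  ret = um.true_divide(
```

View pics/crop5.png

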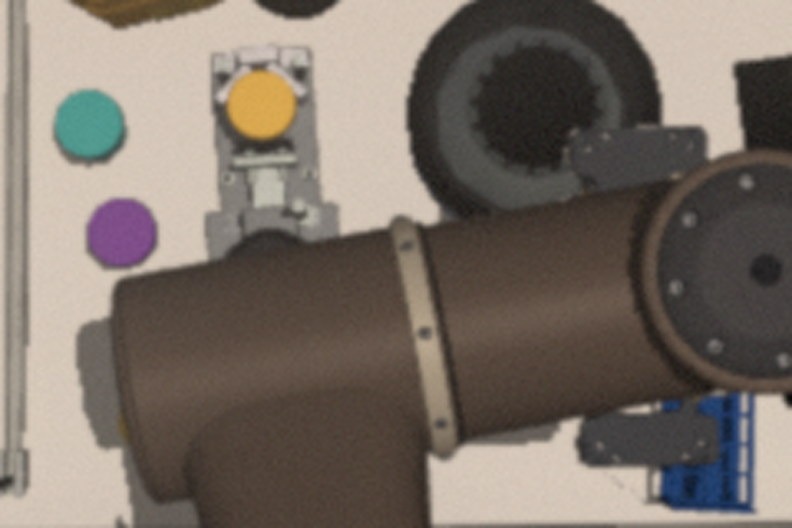

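The pot is upright in the fence at (261,103), but the arm hides the lever. I'll move further aside to check it.

{"api": "move_arm", "payload": {
  "deltas": [
    {"dp":[-35,-5,20],"rotation":[0,7,0]},
    {"dp":[-35,0,20],"rotation":[0,7,0]},
    {"dp":[-35,0,18],"rotation":[0,7,0]},
    {"dp":[-35,0,5],"rotation":[0,0,0]},
    {"dp":[-25,0,0],"rotation":[0,0,0]}
  ]
}}

```text
t: 12.75
eef_pos: [0.3984, -0.2585, 0.2436]
ee_rot: [-1.577, 0.006, 1.217]
force: [0.3, 0.5, -0.4]
width: 0.0513
```

{"api": "move_arm", "payload": {
  "deltas": [
    {"dp":[-20,0,0],"rotation":[0,0,0]},
    {"dp":[0,0,0],"rotation":[0,0,0]},
    {"dp":[0,0,0],"rotation":[0,0,0]}
  ]
}}

```text
t: 13.0
eef_pos: [0.3899, -0.2784, 0.2437]
ee_rot: [-1.577, 0.005, 1.216]
force: [-0.6, -0.1, -0.8]
width: 0.0516
```

```bash
python3 -W ignore -c "
from h import *
stat();f=arm.grab_frame('top');save('top6',f);im=cv2.cvtColor(f['pixels'],cv2.COLOR_RGB2BGR)
P=pts(f)
cv2.imwrite('pics/crop6.png',cv2.resize(im[190:350,210:450],None,fx=3.3,fy=3.3,interpolation=cv2.INTER_CUBIC))
m=(np.linalg.norm(P[...,:2]-[.4915,.0276],axis=-1)<.012)&(P[...,2]>.12)&(P[...,2]<.17);q=P[m];print('knob now',len(q),np.median(q,0))
"
```

```text
t 13.0 p [ 389.9 -278.4  243.7] rpy [-90.4   0.3  69.7] r 412.7 ang 21.5 F [-0.6 -0.1 -0.8] Ft -0.56 Fr 0.28 w 51.6
knob now 89 [0.49129643 0.0278296  0.14114845]
```

View pics/crop6.png

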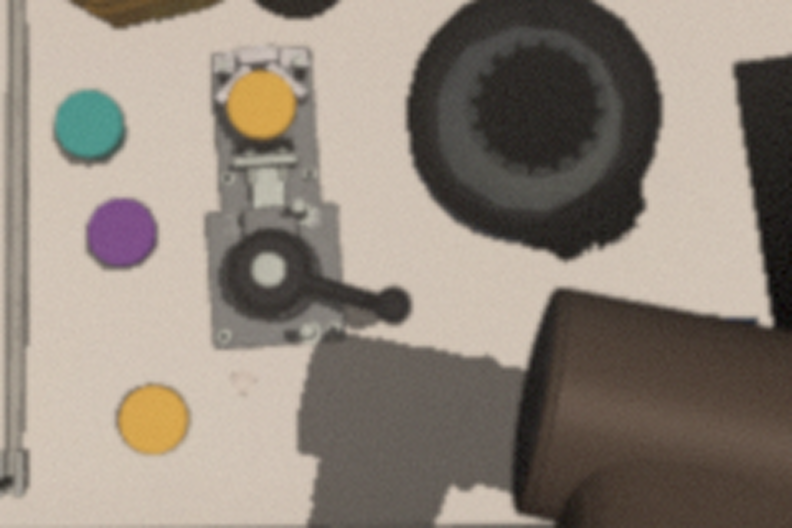

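The lever is at (395,304) in the crop, and the knob's top is 141.1 mm high, the same as at the start, so it is seated. The pot is upright in the fence at (261,104), and the spare pot is unmoved at (153,419).

```bash
python3 -c "
from h import *
print(arm.job_done())"
```

```text
the job is handed in; nothing more can be done
None
```

The specimen pot is clamped against the fence and I've handed the job in. The grip comes out at about 31 N. That is an estimate from the force at the knob, as I could not read the pad force directly.

**What I did:** I turned the lever clockwise for about 1.14 rad, until it was almost at its stop pin. I then lifted it about 13 mm, swung it back four notches, let it drop in and turned it another 1.18 rad. After that I let go and moved the arm clear. It took about 13 of the 72 s.

**Grip force:**
- **Force at the knob:** it averaged about 5.75 N while the jaw ran free and was 8.1 to 8.6 N at the end, or about 2.8 N more. Single readings scatter by about 0.5 N, or roughly 6 N at the pad.
- **Turning after the pot became tight:** about 0.45 rad, which gives 27 to 36 N and agrees with the force reading.

**Last checks:**
- **Lever:** the knob's top is 141.1 mm high, the same as at the start, so the lever is seated.
- **Specimen pot:** it looks upright in the fence in the top view; I did not measure its tilt.
- **Spare pot:** it stands in its starting place.
- **Tube rack and timer:** the arm hid both in the last picture. It passed well above them, and the rack looked unmoved in the picture before.
- **Robot:** it touches nothing.

No check failed. The one disagreement was the lever's turning axis, which came out about 1.5 mm from the camera estimate once I was turning. I corrected for it during the job.

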